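Push the spacer row home and shut the keeper

TASK

Set the length jig: with the fingertips on the rear block only, push the row of three touching spacer blocks along the channel as one train until the lead block rests fully against the end stop, with no gaps. Then push the keeper's knob round until the bar stands square across the channel behind the row, and come clear. Nothing is to be lifted, the row must stay together and flat in the channel, and the other things on the bench are left alone.

Things in the scene. Friction and masses are not known exactly. Their poses are not given: they have to be found in the camera images.
- jig: length-setting jig fixed to the bench: plywood base (x -60 to 60, y -190 to 195 mm) with a straight channel along its y axis. Origin at bench level on the channel's centre line; y runs toward the end stop, z up; at yaw 0 the stop is to the robot's left. Channel floor z = 15 mm, width 63 mm between two dark rails 22 mm wide, tops z = 39 mm; open at its -y end. End stop: dark cross block, top z = 60 mm
- stop_face (a point): point on the end stop's face, at jig (0, 170, 33) mm, where the lead block must come to rest; the stop is 25 mm thick
- lead_block: beech spacer block, 60 x 50 x 36 mm (jig x, y, z), about 0.1 kg, with a small dark dot on top; origin at the centre of its underside, axes as the jig's at the start. The one of the row nearest the end stop, 50 to 110 mm short of it at the start; home when its centre is at jig y = 145 mm
- middle_block: beech spacer block, 60 x 50 x 36 mm (jig x, y, z), about 0.1 kg, with a small dark dot on top; origin at the centre of its underside, axes as the jig's at the start. In the channel, touching (within about 0.5 mm) the lead block and the rear block; home at jig y = 95 mm
- rear_block: beech spacer block, 60 x 50 x 36 mm (jig x, y, z), about 0.1 kg, with a small dark dot on top; origin at the centre of its underside, axes as the jig's at the start. The last of the row, farthest from the stop; the free end face that looks to jig -y (25 mm behind its origin, z 15 to 51 mm) is the one to push on. Home at jig y = 45 mm. The row slides with 1 to 4 N
- keeper (a joint): keeper: steel bar 14 mm wide (jig z 40 to 50 mm) on a vertical pin on the jig's -x rail, reaching 80 mm from the pin. Rad, positive counter-clockwise from above: 0 = along the rail pointing to jig -y (open); negative (to -0.6) = swung outward; 1.571 = square across the channel at its limit (shut), 4 mm behind a row that is home. Stays where left; under 1 N at the knob
- keeper_pivot (a point): the keeper's pin, at jig (-42.5, 9, 45) mm
- keeper_knob (a point): middle of the upright round black knob at the free end of the keeper, 62 mm from the pin; knob 18 mm in diameter, jig z 50 to 74 mm, this point at z = 62 mm
- plane_tool: a small hand plane of dark metal, 155 x 114 x 51 mm, on the bench in front of the presses, right of the jig; bystander, leave alone; origin under its centre
- tape: a roll of tan tape lying flat, 96 mm across, 25 mm high, left of the jig; bystander, leave alone; origin under its centre
- wooden_handle: a turned wooden hand tool, 120 x 34 x 26 mm, lying on the bench between the robot and the jig; bystander, leave alone; origin under its centre
There are look-alikes about, which are no part of the job. Leave any yellow look-alike of the rear_block alone. What is shaped like the lead_block but green is not meant.

How it is judged:
By the outcome, as a careful person would: the job done as asked, in the order asked, and still so for the second after the job is handed in, with the robot touching nothing.
It also fails if it takes over 51 s, if anything falls off the work surface, if the arm or the gripper's body presses on something with over 40 N, if the wrist force passes 120 N, or if a joint passes its speed limit or range.

ROBOT

A 7-joint arm with a two-finger parallel gripper is mounted at the origin on a cart in front of the work surface, level with it; the furniture and walls round the work are solid. World frame = base frame: x ahead of the robot, y to its left, z up, the work surface at z = 0. Lengths are in m, angles in rad, forces in N, time in s.
With the tool pointing down it reaches from about 0.35 to 0.9 m from the base axis. Payload 19.9 kg.
Tool frame: the origin (TCP) lies midway between the tips of the shut fingers; the grasp point (between the pads) lies 19 mm behind it; z points along the fingers, y is the direction in which the jaws open and shut (so a half turn about z gives the same grasp; the last joint's range is limited). The gripper opens to 85 mm and grips with 20 to 120 N. Pads are 22 mm wide; open, the fingers measure 114 mm over their backs; the gripper's body (76 mm by 85 mm) begins 54 mm behind the grasp point. The pads swing forward as they close: fully open they stand 13 mm farther back than shut.
Start: joints at [-1.194, 0.417, -0.01, 1.614, 0.005, 1.111, -0.053], TCP at [0.254, 0.571, 0.211] pointing down, gripper open.
Joint ranges: [-2.81, 2.81], [-0.39, 2.02], [-1.27, 1.25], [0.06, 2.57], [-1.19, 4.33], [0.19, 2], [-2.82, 2.82]. Speed limits (rad/s): [1.89, 1.89, 2.39, 2.39, 3.01, 3.01, 3.01].

INTERFACE

Orientations are given as a unit quaternion [x, y, z, w].
In Python, from station import monitor, snapshot, calibration, workorder, trace, mark_of gives the robot as it stands.
- The arm moves only by the tool servo_tool, never from a script. Its argument "plan" is a list of rows, each a list of 6 numbers: the shift along the world's x, y, z in cm, then the turn, a rotation vector about the world's x, y, z in rad. A call has 1 to 5 rows; each row is the pose to reach, as a shift and turn from the pose measured when the call began; what a row does not reach only later rows make up. A row lasts 1/10 s, in which the tool goes at most 50 mm and 8.59 degrees, less where a joint would pass 70% of its speed; a pose out of reach is approached as far as the arm can. A call with a gripper value outside its range is refused whole. "grip" is the finger opening in cm, from 0 to 8.54, set as the call begins (left out, the last holds). The fingers move at their own pace and stop on an object; the grip force is fixed at half the most. Time passes only in rows, so rows that repeat a pose let the fingers close. It gives the time, the measured TCP pose, the force and the opening at its end, in the units of the state.
- monitor.read_state(): the state, without advancing time (a new reading comes with each control period).
- snapshot(name): name is "scene" or "top" or "wrist"; returns the picture (480x640x3 uint8, red, green, blue); there is no depth.
- calibration(name): a dict with "fx", "fy", "cx", "cy" (pixels), "pose" (4x4, takes a point from camera to world coordinates); the wrist camera has in their place "tool_from_camera" (4x4, takes a point from camera to tool coordinates, whose origin is the TCP and whose axes are the flange's). Camera axes: x right, y up, looking along -z (the intrinsics and any distortion apply to the point x, -y, -z); pixel columns grow to the right and rows downward; lengths in m; the calibration is good to about 2 mm. A picture is of the moment at which its call begins: read the wrist's pose just before it. calibration takes no time and is no camera call.
- workorder.finish_job(): hands the job in, once; it reports no verdict.
Trained networks look in the newest picture that a camera, given by its name, has taken for a name from the list of things; names that differ only in an ending like _2 or _b are one class to them, and where a whole thing is asked for, a point or a joint stands for the part that bears it (a point fixed in the world has none). Each returns a list of dicts, best first, with "confidence" (0 to 1); they miss things now and then, are a little off and sometimes report something else, mostly with a low value. They report only what shows in the picture. A call takes as long as a camera call. They do not tell look-alikes from the thing itself.
- trace(label, camera): "pixels" (480x640 bool, what is visible of it) and "location" ([column, row] in pixels, amid what is visible of it).
- mark_of(label, camera): "location" ([column, row] in pixels: a listed point, or the origin of a listed thing).
The state is a dict: "time_s": time; "joints": joint angles; "joint_velocities": joint speeds; "effort": joint torques, N m; "position": TCP position; "eef_rot": TCP orientation; "wrist_force": force on the tool from outside, world axes, zero at the start; "wrist_torque": the same for the moment, N m; "gripper_width": finger opening in m.
Only numpy, scipy, OpenCV 4.12 (cv2) and the standard library are available. Lean on these libraries where they do the work, as an engineer would, in place of code of your own. Each camera call takes 0.05 s, during which the arm holds its last target. There are 200 camera calls.

## Working session

There is one attempt and no reset: what is moved stays moved. The work goes in short steps, Python scripts to look and compute and a tool call to move; the robot and the scene stay as the last step left them, time stands still between calls to the robot, and variables do not carry over. Pictures are saved under pics/ and viewed, about 8 in all and at most 12, crops included, and the job is handed in when it is done.

Besides the shell and the picture viewer there is one more tool, called after "Emit:" by a JSON object that holds its "api" and its "payload". servo_tool: Moves the arm, as the interface text tells. Its arguments: {"type":"object","properties":{"plan":{"type":"array","items":{"type":"array","items":{"type":"number"}}},"grip":{"type":"number"}},"required":["plan"]}

```bash
mkdir -p pics; cat > h.py <<'E'
import numpy as np, cv2
from station import monitor, snapshot, calibration, workorder, trace, mark_of
def save(n,img): cv2.imwrite('pics/'+n+'.png',cv2.cvtColor(np.ascontiguousarray(img),cv2.COLOR_RGB2BGR))
def ray(cam,uv):
    c=calibration(cam);P=np.array(c['pose'])
    d=P[:3,:3]@np.array([(uv[0]-c['cx'])/c['fx'],-(uv[1]-c['cy'])/c['fy'],-1.]);return P[:3,3],d
def atz(cam,uv,z):
    o,d=ray(cam,uv);return o+d*(z-o[2])/d[2]
def proj(cam,p):
    c=calibration(cam);P=np.array(c['pose']);q=P[:3,:3].T@(np.array(p)-P[:3,3])
    return np.array([c['cx']+c['fx']*q[0]/-q[2],c['cy']+c['fy']*-q[1]/-q[2]])
E
python3 - <<'E'
from h import *
np.set_printoptions(precision=4,suppress=True)
for c in('top','scene'):
    save(c+'0',snapshot(c)); k=calibration(c); print(c,{a:k[a] for a in k if a!='pose'},np.array(k['pose']))
    for l in('jig','stop_face','lead_block','middle_block','rear_block','keeper_pivot','keeper_knob'):
        z={'stop_face':.033,'keeper_pivot':.045,'keeper_knob':.062,'jig':0}.get(l,.015)
        for r in mark_of(l,c)[:4]: print(c,l,round(r['confidence'],2),np.round(r['location'],1),atz(c,r['location'],z))
s=monitor.read_state();print(s['time_s'],s['position'],s['eef_rot'],s['wrist_force'])
E
```

```text
top {'fx': 434.74126536554826, 'fy': 434.74126536554826, 'cx': 322.1010432546185, 'cy': 243.62528776282502} [[-0.0249  0.9983 -0.0526  0.4817]
 [-0.9996 -0.0243  0.0104  0.1724]
 [ 0.0091  0.0528  0.9986  1.2331]
 [ 0.      0.      0.      1.    ]]
top jig 0.63 [325.5 249.3] [0.5302 0.1504 0.    ]
top jig 0.6 [303.7 235.8] [0.5701 0.2113 0.    ]
top jig 0.21 [243.2 243.5] [0.5524 0.3833 0.    ]
top stop_face 0.8 [241.4 246. ] [0.5437 0.3827 0.033 ]
top lead_block 0.91 [248.7 177.7] [0.7373 0.3624 0.015 ]
top lead_block 0.72 [275.  239.5] [0.5606 0.2915 0.015 ]
top middle_block 0.91 [293.3 236.5] [0.5678 0.2401 0.015 ]
top rear_block 0.65 [305.5 179.7] [0.7279 0.2022 0.015 ]
top keeper_pivot 0.85 [299.6 248. ] [0.5338 0.2219 0.045 ]
top keeper_knob 0.71 [323.2 251.5] [0.522  0.1578 0.062 ]
scene {'fx': 461.3031534552546, 'fy': 461.3031534552546, 'cx': 320.3177022036768, 'cy': 241.2086874823562} [[ 0.9178  0.2883 -0.2729  0.2825]
 [-0.397   0.6721 -0.6251 -0.4308]
 [ 0.0032  0.6821  0.7313  0.7924]
 [ 0.      0.      0.      1.    ]]
scene jig 0.58 [319.3 252.6] [0.5619 0.2146 0.    ]
scene stop_face 0.83 [291.1 200.5] [0.5542 0.3719 0.033 ]
scene lead_block 0.91 [309.5 227.7] [0.5664 0.284  0.015 ]
scene lead_block 0.87 [355.5 195.3] [0.7181 0.3449 0.015 ]
scene middle_block 0.95 [318.7 243.7] [0.5661 0.228  0.015 ]
scene rear_block 0.91 [325.6 254.9] [0.5668 0.1905 0.015 ]
scene rear_block 0.58 [383.6 235.5] [0.7155 0.1922 0.015 ]
scene keeper_pivot 0.65 [303.2 241.4] [0.5263 0.2225 0.045 ]
scene keeper_knob 0.77 [314.3 256.5] [0.526  0.1582 0.062 ]
0.8 [0.2541 0.571  0.2107] [ 0.2079  0.9782 -0.0001  0.    ] [-0.0221  0.0948  0.575 ]
```

View pics/top0.png

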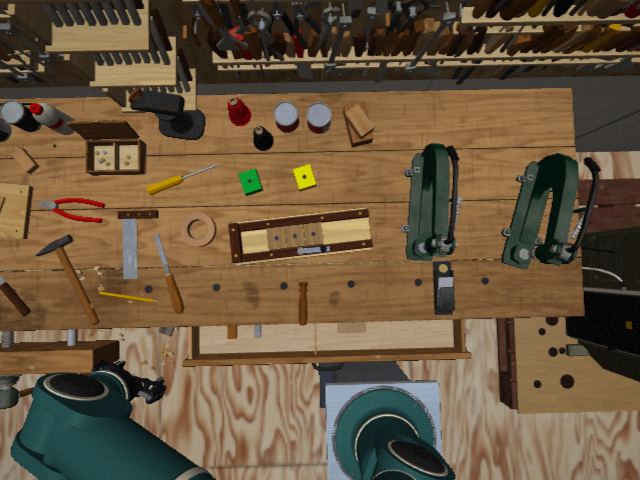

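View pics/scene0.png

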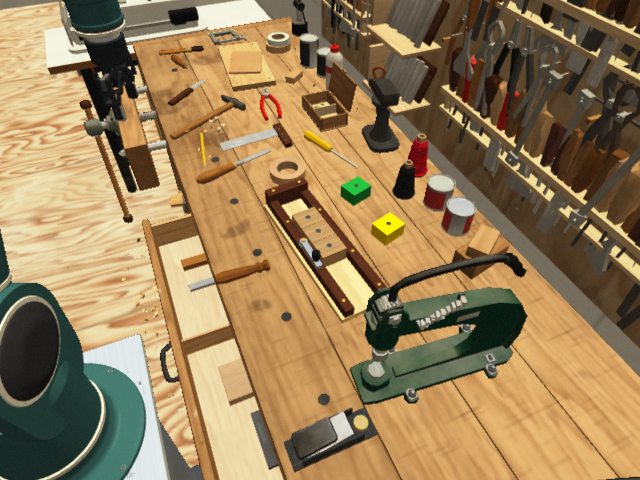

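```bash
python3 - <<'E'
from h import *
np.set_printoptions(precision=4,suppress=True)
im=snapshot('top');save('topc',cv2.resize(im[200:270,222:382],None,fx=5,fy=5,interpolation=cv2.INTER_CUBIC))
im=snapshot('scene');save('scenec',cv2.resize(im[170:325,255:390],None,fx=3.8,fy=3.8,interpolation=cv2.INTER_CUBIC))
E
```

```text
(no output)
```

View pics/topc.png

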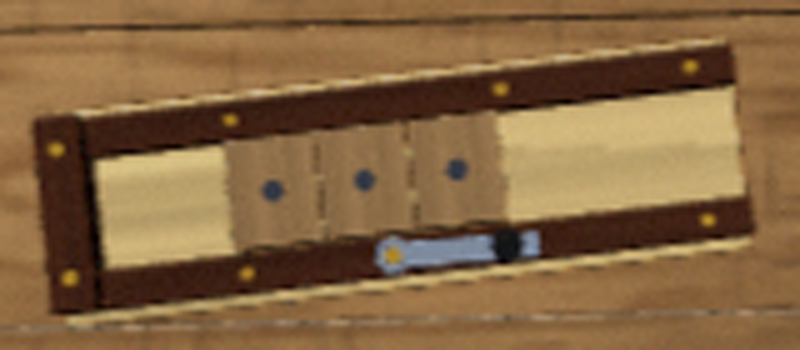

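View pics/scenec.png

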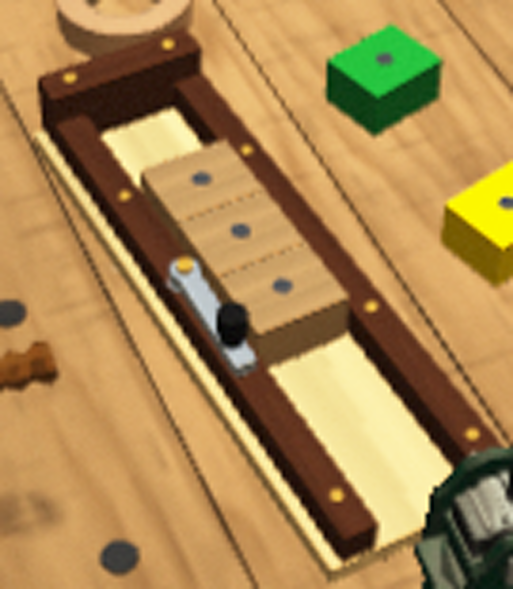

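```bash
cat > fit.py <<'E'
from h import *
from scipy.optimize import least_squares
np.set_printoptions(precision=2,suppress=True)
# (cam, crop x,y, jig pt mm ; 'd' = dot index, 'w' = stop half width)
T=[('p',393,256,-42.5,9,51),('d0',272,190),('d1',363,180),('d2',456,169),('w',35,120,1,195,60),('w',52,312,-1,195,60),('w',80,115,1,170,60),('w',97,307,-1,170,60),('b',752,243,-60,-190,15),('k',508,244)]
S=[('p',185,266,-42.5,9,51),('d0',201,180),('d1',240,231),('d2',282,286),('w',40,80,-1,195,60),('w',190,33,1,195,60),('b',330,575,-60,-190,15),('b',37,137,-60,195,15),('k',234,310)]
def model(q,e):
    x,y,a,y0,w,th=q; t=e[0]
    if t[0]=='d': p=[0,y0-50*int(t[1]),51]
    elif t=='w': p=[e[3]*w,*e[4:]]
    elif t=='k': p=[-42.5+62*np.sin(th),9-62*np.cos(th),74]
    else: p=e[3:]
    c,s=np.cos(a),np.sin(a); return np.array([x+c*p[0]-s*p[1],y+s*p[0]+c*p[1],p[2]])/1000
def uv(c,e):
    o,f=((222,200),5) if c=='top' else ((255,170),3.8)
    return np.array([o[0]+(e[1]+.5)/f-.5,o[1]+(e[2]+.5)/f-.5])
def res(q,L): return np.concatenate([proj(c,model(q,e))-uv(c,e) for c,e in L])
t=[('top',e) for e in T];s=[('scene',e) for e in S]
for L in(t,s,t+s):
    r=least_squares(res,[560,190,.1,100,55,0],args=(L,),loss='soft_l1',x_scale=[10,10,.1,10,5,.1]);print(r.x,r.cost);
print(np.c_[res(r.x,t+s).reshape(-1,2)])
E
python3 fit.py
```

```text
[569.93 214.36   0.09  70.94  52.14  -0.04] 0.6834633070329443
[569.13 213.04   0.08  72.39  53.31  -0.01] 2.5972316546490157
[569.32 213.84   0.09  71.52  52.47  -0.02] 4.062978302092207
[[ 0.38 -0.14]
 [ 0.04  0.11]
 [ 0.11  0.07]
 [-0.25  0.24]
 [-0.4  -0.29]
 [ 0.12 -0.09]
 [-0.19 -0.31]
 [ 0.38 -0.13]
 [ 0.28  1.23]
 [ 0.18 -0.18]
 [ 0.33  0.95]
 [ 0.24 -0.17]
 [ 0.19  0.05]
 [-0.04  0.02]
 [-0.14 -0.68]
 [-0.95 -1.33]
 [ 0.18 -0.46]
 [-0.6  -0.93]
 [ 0.15  1.19]]
```

```bash
python3 - <<'E'
exec(open('fit.py').read().split('print(np.c_')[0])
print(np.round(r.x,4))
open('g.py','w').write(f'''from h import *
from scipy.spatial.transform import Rotation as R
np.set_printoptions(precision=2,suppress=True)
X,Y,A=569.5,214.0,{r.x[2]}
c,s=np.cos(A),np.sin(A)
def w(x,y): return np.array([X+c*x-s*y,Y+s*x+c*y])
def j(p): d=np.array(p[:2])*1000-[X,Y]; return np.array([c*d[0]+s*d[1],-s*d[0]+c*d[1]])
def yaw(st): v=R.from_quat(st['eef_rot']).as_matrix()[:,1]; return np.arctan2(v[1],v[0])-(np.pi/2+A)
def shift(x,y,z,st): p=np.array(st['position'])*100; return np.r_[w(x,y)/10-p[:2],z/10-p[2]]
def info():
    st=monitor.read_state(); print(st['time_s'],'jig',j(st['position']),'z',st['position'][2]*1000,'yawerr',yaw(st),'F',np.array(st['wrist_force']),st['gripper_width']); return st
''')
from g import *
st=info(); print(shift(0,-85,200,st)); print(shift(0,-85,28,st),w(0,1)-w(0,0))
E
```

```text
Traceback (most recent call last):
  File "h.py", line 10, in proj
    c=calibration(cam);P=np.array(c['pose']);q=P[:3,:3].T@(np.array(p)-P[:3,3])
ValueError: time passes only in moves, steps and waits
```

```bash
sed -i 's/^def save/from functools import lru_cache\ncalibration=lru_cache(None)(calibration)\ndef save/' h.py
python3 - <<'E'
exec(open('fit.py').read().split('print(np.c_')[0])
print(np.round(r.x,4))
open('g.py','w').write(f'''from h import *
from scipy.spatial.transform import Rotation as R
np.set_printoptions(precision=2,suppress=True)
X,Y,A=569.5,214.0,{r.x[2]}
c,s=np.cos(A),np.sin(A)
def w(x,y): return np.array([X+c*x-s*y,Y+s*x+c*y])
def j(p): d=np.array(p[:2])*1000-[X,Y]; return np.array([c*d[0]+s*d[1],-s*d[0]+c*d[1]])
def yaw(st): v=R.from_quat(st['eef_rot']).as_matrix()[:,1]; return np.arctan2(v[1],v[0])-(np.pi/2+A)
def shift(x,y,z,st): p=np.array(st['position'])*100; return np.r_[w(x,y)/10-p[:2],z/10-p[2]]
def info():
    st=monitor.read_state(); print(st['time_s'],'jig',j(st['position']),'z',st['position'][2]*1000,'yawerr',yaw(st),'F',np.array(st['wrist_force']),st['gripper_width']); return st
''')
from g import *
st=info(); print(shift(0,-85,200,st)); print(shift(0,-85,28,st),w(0,1)-w(0,0))
E
```

```text
[569.93 214.36   0.09  70.94  52.14  -0.04] 0.6834633070329443
[569.13 213.04   0.08  72.39  53.31  -0.01] 2.5972316546490157
[569.32 213.84   0.09  71.52  52.47  -0.02] 4.062978302092207
[569.32 213.84   0.09  71.52  52.47  -0.02]
0.9 jig [-283.1   383.05] z 210.6625302142235 yawerr -0.5058836040560588 F [0.87 0.45 0.09] 0.08544856211937227
[ 32.27 -44.17  -1.07]
[ 32.27 -44.17 -18.27] [-0.09  1.  ]
```

Emit:
{"api": "servo_tool", "payload": {"plan": [[3, -4, 0, 0, 0, 0.1], [6, -8, 0, 0, 0, 0.2], [9, -12, 0, 0, 0, 0.3], [12, -16, 0, 0, 0, 0.4], [15, -20, 0, 0, 0, 0.506]], "grip": 0}}

```text
time_s: 1.4
position: [0.4051, 0.3692, 0.2109]
eef_rot: [-0.046, 0.999, 0.0, 0.0]
wrist_force: [1.5, 1.0, -0.4]
gripper_width: 0.012
```

Emit:
{"api": "servo_tool", "payload": {"plan": [[3, -4, 0, 0, 0, 0], [6, -8, 0, 0, 0, 0], [9, -12, 0, 0, 0, 0], [12, -16, 0, 0, 0, 0], [15, -20.5, 0, 0, 0, 0]]}}

```text
time_s: 1.9
position: [0.5528, 0.1676, 0.2111]
eef_rot: [-0.046, 0.999, 0.0, 0.0]
wrist_force: [1.3, 0.7, -0.8]
gripper_width: -0.0001
```

```bash
python3 -c "
from g import *
st=info();print(shift(0,-85,90,st),shift(0,-85,28,st))"
```

```text
1.9 jig [-20.66 -44.82] z 211.13746953924257 yawerr 0.004568601946656647 F [ 1.28  0.73 -0.8 ] -0.0001224495890924535
[  2.41  -3.82 -12.11] [  2.41  -3.82 -18.31]
```

Emit:
{"api": "servo_tool", "payload": {"plan": [[2.4, -3.8, 0, 0, 0, 0], [2.4, -3.8, -4, 0, 0, 0], [2.4, -3.8, -8, 0, 0, 0], [2.4, -3.8, -12, 0, 0, 0], [2.4, -3.8, -12, 0, 0, 0]]}}

```text
time_s: 2.4
position: [0.574, 0.1288, 0.0868]
eef_rot: [-0.046, 0.999, -0.001, -0.003]
wrist_force: [-0.4, -0.2, 0.7]
gripper_width: -0.0005
```

```bash
python3 -c "
from g import *
st=info();print(shift(0,-85,28,st))
a=snapshot('scene');b=snapshot('wrist')
save('v1',np.hstack([cv2.resize(a[140:320,240:400],(480,540)),cv2.resize(b[60:420],(320,180)).repeat(1,0) if 0 else cv2.copyMakeBorder(cv2.resize(b,(320,240)),0,300,0,0,cv2.BORDER_CONSTANT)]))"
```

```text
2.4 jig [ -2.98 -85.27] z 86.75619677818084 yawerr 0.004589983718445767 F [-0.43 -0.2   0.67] -0.0004665181387033206
[ 0.29  0.05 -5.88]
```

View pics/v1.png

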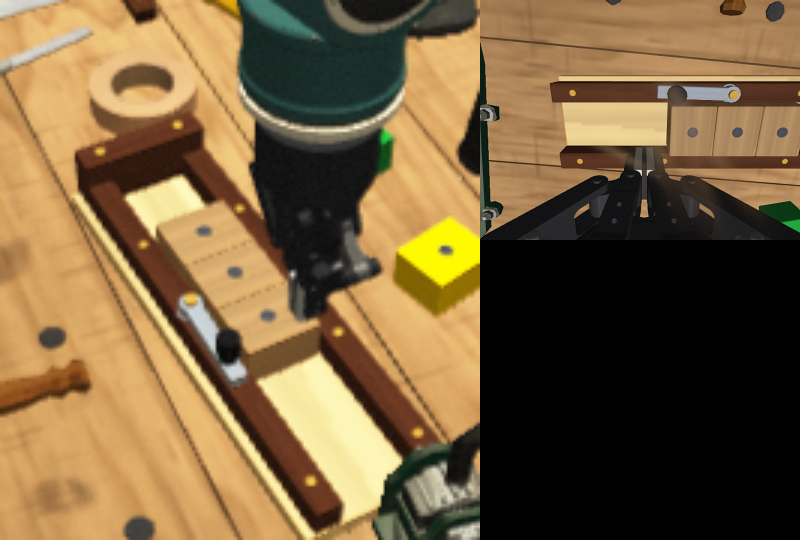

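```bash
python3 -c "
from g import *
st=info();print(proj('scene',st['position']), calibration('wrist'))"
```

```text
2.5 jig [  0.19 -84.74] z 91.96780219030536 yawerr 0.004646726918052568 F [ 0.56 -0.17  0.27] -2.7126289315831875e-05
[342.66 249.13] {'fx': 383.62201602120274, 'fy': 383.62201602120274, 'cx': 328.22612312966464, 'cy': 242.2302153975983, 'tool_from_camera': array([[-0.  ,  0.96,  0.29,  0.07],
       [ 1.  , -0.  ,  0.  , -0.  ],
       [ 0.  ,  0.29, -0.96, -0.16],
       [ 0.  ,  0.  ,  0.  ,  1.  ]])}
```

Emit:
{"api": "servo_tool", "payload": {"plan": [[0.3, 0, 0, 0, 0, 0], [0.3, 0, -2, 0, 0, 0], [0.3, 0, -4, 0, 0, 0], [0.3, 0, -5.8, 0, 0, 0], [0.3, 0, -5.8, 0, 0, 0]]}}

```text
time_s: 3.0
position: [0.5802, 0.1297, 0.0341]
eef_rot: [-0.046, 0.999, 0.0, 0.0]
wrist_force: [0.5, -0.2, 0.1]
gripper_width: -0.0002
```

```bash
python3 -c "
from g import *
st=info();print(shift(0,-72,28,st),shift(0,-62,28,st),shift(0,0,28,st))"
```

```text
3.0 jig [  3.29 -84.93] z 34.06539791109209 yawerr 0.004700886387756231 F [ 0.55 -0.21  0.1 ] -0.00016071837328705403
[-0.44  1.26 -0.61] [-0.53  2.26 -0.61] [-1.07  8.43 -0.61]
```

Emit:
{"api": "servo_tool", "payload": {"plan": [[-0.3, 0, -0.6, 0, 0, 0], [-0.4, 0.5, -0.6, 0, 0, 0], [-0.43, 1.0, -0.6, 0, 0, 0], [-0.47, 1.5, -0.6, 0, 0, 0], [-0.5, 2.0, -0.6, 0, 0, 0]]}}

```text
time_s: 3.5
position: [0.5753, 0.1505, 0.0285]
eef_rot: [-0.046, 0.999, 0.0, 0.0]
wrist_force: [0.3, 0.3, 0.3]
gripper_width: 0.0002
```

```bash
python3 -c "
from g import *
st=info();print(shift(0,0,28,st),shift(0,5.5,28,st))
for n in('scene','wrist'): 
  a=snapshot(n);save('v2'+n,a)
a=cv2.imread('pics/v2scene.png')[180:300,250:400];b=cv2.imread('pics/v2wrist.png')
cv2.imwrite('pics/v2.png',np.hstack([cv2.resize(a,(450,360)),cv2.resize(b[140:480,150:490],(350,360))]))"
```

```text
3.5 jig [  0.29 -63.78] z 28.5195839955783 yawerr 0.005169054300170339 F [0.26 0.33 0.27] 0.00021526487283805986
[-0.58  6.35 -0.05] [-0.63  6.9  -0.05]
```

View pics/v2.png

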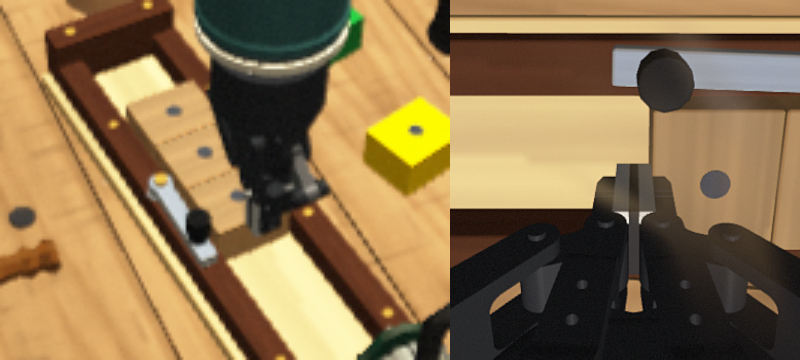

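Emit:
{"api": "servo_tool", "payload": {"plan": [[-0.04, 0.3, 0, 0, 0, 0], [-0.08, 0.6, 0, 0, 0, 0], [-0.1, 0.9, 0, 0, 0, 0], [-0.13, 1.2, 0, 0, 0, 0], [-0.16, 1.5, 0, 0, 0, 0]]}}

```text
time_s: 4.1
position: [0.5735, 0.166, 0.0282]
eef_rot: [-0.046, 0.999, 0.0, 0.0]
wrist_force: [-0.8, -2.4, 1.7]
gripper_width: 0.0003
```

```bash
python3 -c "
from g import *
st=info();print(shift(0,0,28,st),shift(0,5.5,28,st))"
```

```text
4.1 jig [ -0.19 -48.21] z 28.233057407118118 yawerr 0.005799425553215221 F [-0.81 -2.37  1.71] 0.00026424170816455913
[-0.4   4.8  -0.02] [-0.45  5.35 -0.02]
```

Emit:
{"api": "servo_tool", "payload": {"plan": [[-0.04, 0.5, 0, 0, 0, 0], [-0.09, 1.0, 0, 0, 0, 0], [-0.13, 1.5, 0, 0, 0, 0], [-0.18, 2.0, 0, 0, 0, 0], [-0.2, 2.5, 0, 0, 0, 0]]}}

```text
time_s: 4.6
position: [0.5715, 0.1914, 0.0283]
eef_rot: [-0.046, 0.999, 0.0, 0.0]
wrist_force: [0.2, -2.1, -0.4]
gripper_width: -0.0002
```

```bash
python3 -c "
from g import *
st=info();print(shift(0,0,28,st),shift(0,5.5,28,st))
print([ (r['location'],atz('top',r['location'],.051 if 0 else .015)) for r in []])"
```

```text
4.6 jig [ -0.   -22.64] z 28.25609290874398 yawerr 0.005922068497949962 F [ 0.24 -2.09 -0.41] -0.00016154050528393367
[-0.2   2.26 -0.03] [-0.24  2.8  -0.03]
[]
```

Emit:
{"api": "servo_tool", "payload": {"plan": [[-0.04, 0.4, 0, 0, 0, 0], [-0.09, 0.8, 0, 0, 0, 0], [-0.12, 1.2, 0, 0, 0, 0], [-0.15, 1.6, 0, 0, 0, 0], [-0.18, 2.0, 0, 0, 0, 0]]}}

```text
time_s: 5.1
position: [0.5696, 0.2117, 0.0282]
eef_rot: [-0.046, 0.999, 0.0, 0.0]
wrist_force: [0.7, -1.8, -0.0]
gripper_width: -0.0001
```

```bash
python3 -c "
from g import *
st=info();print(shift(0,0,28,st),shift(0,5.5,28,st))
for n in('scene','top','wrist'): save('v3'+n,snapshot(n))
a=cv2.imread('pics/v3scene.png')[170:290,255:375];b=cv2.imread('pics/v3wrist.png')
cv2.imwrite('pics/v3.png',np.hstack([cv2.resize(a,(360,360),interpolation=2),cv2.resize(b[100:480],(440,261*1)).copy() if 0 else cv2.resize(b[100:480,200:640],(440,360))]))"
```

```text
5.1 jig [-0.05 -2.28] z 28.24735754280752 yawerr 0.005869538678647812 F [ 0.74 -1.79 -0.02] -6.56511758520934e-05
[-0.01  0.23 -0.02] [-0.06  0.78 -0.02]
```

View pics/v3.png

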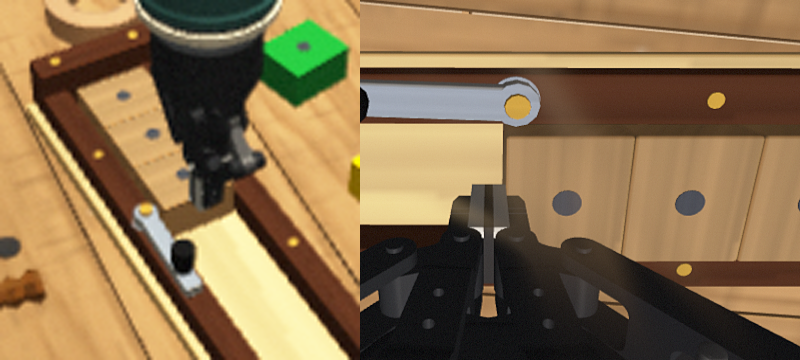

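Emit:
{"api": "servo_tool", "payload": {"plan": [[-0.02, 0.2, 0, 0, 0, 0], [-0.03, 0.4, 0, 0, 0, 0], [-0.05, 0.55, 0, 0, 0, 0], [-0.06, 0.7, 0, 0, 0, 0], [-0.07, 0.8, 0, 0, 0, 0]]}}

```text
time_s: 5.75
position: [0.5689, 0.2201, 0.0282]
eef_rot: [-0.047, 0.999, 0.0, 0.0]
wrist_force: [-0.1, -1.8, 0.0]
gripper_width: -0.0001
```

Emit:
{"api": "servo_tool", "payload": {"plan": [[-0.01, 0.1, 0, 0, 0, 0], [-0.02, 0.2, 0, 0, 0, 0], [-0.03, 0.3, 0, 0, 0, 0]]}}

```text
time_s: 6.05
position: [0.5685, 0.2231, 0.0282]
eef_rot: [-0.047, 0.999, 0.0, 0.0]
wrist_force: [-0.1, -1.0, 0.3]
gripper_width: -0.0
```

Emit:
{"api": "servo_tool", "payload": {"plan": [[-0.01, 0.1, 0, 0, 0, 0], [-0.02, 0.2, 0, 0, 0, 0], [-0.02, 0.25, 0, 0, 0, 0]]}}

```text
time_s: 6.35
position: [0.5683, 0.2258, 0.0282]
eef_rot: [-0.047, 0.999, 0.0, 0.0]
wrist_force: [0.2, -2.5, 0.6]
gripper_width: -0.0001
```

Emit:
{"api": "servo_tool", "payload": {"plan": [[-0.01, 0.1, 0, 0, 0, 0], [-0.02, 0.2, 0, 0, 0, 0]]}}

```text
time_s: 6.55
position: [0.5681, 0.2274, 0.0282]
eef_rot: [-0.047, 0.999, 0.0, 0.0]
wrist_force: [-0.2, -8.1, 1.0]
gripper_width: -0.0002
```

Emit:
{"api": "servo_tool", "payload": {"plan": [[-0.01, 0.1, 0, 0, 0, 0], [-0.01, 0.1, 0, 0, 0, 0]]}}

```text
time_s: 6.75
position: [0.5681, 0.2274, 0.0282]
eef_rot: [-0.046, 0.999, -0.0, 0.0]
wrist_force: [-0.7, -7.2, 2.2]
gripper_width: -0.0002
```

```bash
python3 -c "
from g import *
st=info()
for n in('scene','wrist'): save('v4'+n,snapshot(n))
a=cv2.imread('pics/v4scene.png')[170:290,255:375];b=cv2.imread('pics/v4wrist.png')
cv2.imwrite('pics/v4.png',np.hstack([cv2.resize(a,(360,360),interpolation=2),cv2.resize(b[100:480,200:640],(440,360))]))"
```

```text
6.75 jig [-0.23 13.5 ] z 28.15043224715686 yawerr 0.005668534923506607 F [-0.72 -7.16  2.15] -0.00019606613375002207
```

View pics/v4.png

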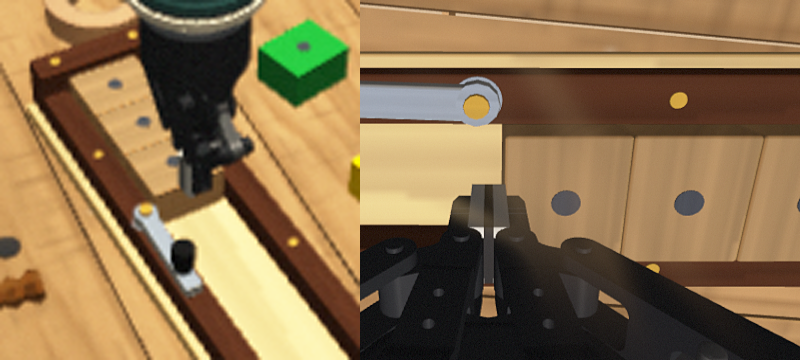

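Emit:
{"api": "servo_tool", "payload": {"plan": [[-0.02, 0.2, 0, 0, 0, 0], [-0.02, 0.2, 0, 0, 0, 0]]}}

```text
time_s: 7.05
position: [0.5681, 0.2275, 0.0281]
eef_rot: [-0.046, 0.999, -0.001, -0.0]
wrist_force: [-0.7, -11.2, 2.7]
gripper_width: -0.0002
```

Emit:
{"api": "servo_tool", "payload": {"plan": [[0.05, -0.5, 0, 0, 0, 0], [0.1, -1.2, 0, 0, 0, 0], [0.1, -1.2, 3, 0, 0, 0], [0.1, -1.2, 7, 0, 0, 0], [0.1, -1.2, 10, 0, 0, 0]]}}

```text
time_s: 7.55
position: [0.5694, 0.2155, 0.1302]
eef_rot: [-0.046, 0.999, -0.001, 0.0]
wrist_force: [0.3, -0.2, -0.6]
gripper_width: 0.0
```

```bash
python3 -c "
from g import *
st=info();print(shift(-78,-53,130,st),shift(-78,-53,57,st))"
```

```text
7.55 jig [0.05 1.49] z 130.19449348591823 yawerr 0.004118430223973846 F [ 0.25 -0.17 -0.61] 2.721950685383232e-05
[-7.3  -6.11 -0.02] [-7.3  -6.11 -7.32]
```

Emit:
{"api": "servo_tool", "payload": {"plan": [[-3.6, -3, 0, 0, 0, 0], [-7.3, -6.1, 0, 0, 0, 0], [-7.3, -6.1, -2, 0, 0, 0], [-7.3, -6.1, -4.5, 0, 0, 0], [-7.3, -6.1, -7, 0, 0, 0]]}}

```text
time_s: 8.05
position: [0.4966, 0.1545, 0.06]
eef_rot: [-0.046, 0.999, -0.001, 0.001]
wrist_force: [-0.2, 0.3, -0.1]
gripper_width: 0.0001
```

```bash
python3 - <<'E'
from g import *
st=info()
def tool(th,press=0,a=11,b=6.5,r=9):
    k=np.array([-42.5+62*np.sin(th),9-62*np.cos(th)]);t=np.array([np.cos(th),np.sin(th)])
    for d in np.arange(40,0,-.1):
        q=np.abs(d*t)-[a,b]
        if np.linalg.norm(np.maximum(q,0))<=r: break
    return k-t*(d-press)
for th in np.r_[-.02,.2:1.5:.2,1.571]: p=tool(th,1.);print(th,p,shift(*p,57,st))
for n in('scene','wrist'): save('v5'+n,snapshot(n))
a=cv2.imread('pics/v5scene.png')[170:290,255:375];b=cv2.imread('pics/v5wrist.png')
cv2.imwrite('pics/v5.png',np.hstack([cv2.resize(a,(360,360),interpolation=2),cv2.resize(b[100:480,200:640],(440,360))]))
E
```

```text
8.05 jig [-77.83 -52.96] z 59.98323874568967 yawerr 0.0040480821627797425 F [-0.21  0.29 -0.11] 0.00012528997412720647
-0.02 [-62.74 -52.61] [ 1.5   0.17 -0.3 ]
0.2 [-49.2  -55.62] [ 2.88 -0.02 -0.3 ]
0.4 [-37.24 -56.09] [ 4.07  0.04 -0.3 ]
0.6000000000000001 [-24.58 -53.86] [ 5.31  0.37 -0.3 ]
0.8 [-11.68 -48.26] [ 6.55  1.04 -0.3 ]
1.0 [  0.27 -39.14] [ 7.66  2.06 -0.3 ]
1.2 [  9.63 -28.01] [ 8.5   3.25 -0.3 ]
1.4000000000000001 [ 16.1  -16.02] [ 9.04  4.5  -0.3 ]
1.571 [19.5  -5.49] [ 9.28  5.58 -0.3 ]
```

View pics/v5.png

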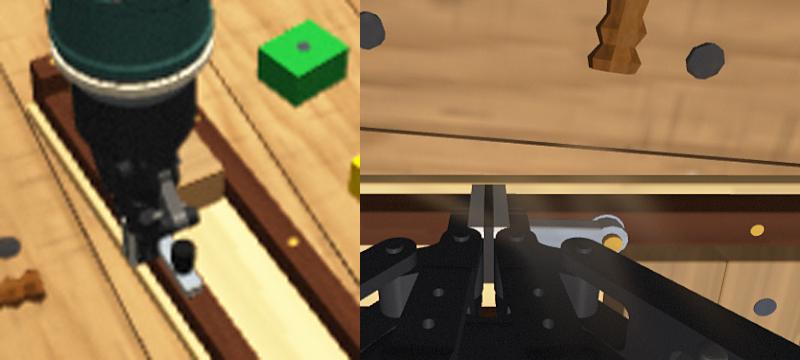

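Emit:
{"api": "servo_tool", "payload": {"plan": [[0.8, 0.1, -0.2, 0, 0, 0], [1.4, 0.1, -0.2, 0, 0, 0], [1.9, 0.05, -0.2, 0, 0, 0], [2.4, 0, -0.2, 0, 0, 0], [2.9, 0, -0.2, 0, 0, 0]]}}

```text
time_s: 8.65
position: [0.5245, 0.1538, 0.0564]
eef_rot: [-0.046, 0.999, -0.001, -0.001]
wrist_force: [0.4, -0.4, -0.1]
gripper_width: 0.0003
```

```bash
cat > k.py <<'E'
from g import *
def tool(th,press=1.,a=11,b=6.5,r=9):
    k=np.array([-42.5+62*np.sin(th),9-62*np.cos(th)]);t=np.array([np.cos(th),np.sin(th)])
    for d in np.arange(40,0,-.1):
        q=np.abs(d*t)-[a,b]
        if np.linalg.norm(np.maximum(q,0))<=r: break
    return k-t*(d-press)
def go(ths):
    st=info()
    for th in ths: print(round(th,2),shift(*tool(th),58,st))
E
python3 -c "
from k import *
go(np.arange(.3,1.6,.1))
save('v6',cv2.resize(snapshot('scene')[170:290,255:375],(480,480)))"
```

```text
8.65 jig [-50.07 -56.08] z 56.41694978738026 yawerr 0.003993665988015538 F [ 0.35 -0.36 -0.05] 0.00033312178186779536
0.3 [0.69 0.06 0.16]
0.4 [1.28 0.11 0.16]
0.5 [1.9  0.24 0.16]
0.6 [2.52 0.44 0.16]
0.7 [3.15 0.73 0.16]
0.8 [3.76 1.11 0.16]
0.9 [4.34 1.58 0.16]
1.0 [4.87 2.13 0.16]
1.1 [5.33 2.72 0.16]
1.2 [5.7  3.32 0.16]
1.3 [6.01 3.94 0.16]
1.4 [6.24 4.57 0.16]
1.5 [6.41 5.2  0.16]
```

View pics/v6.png

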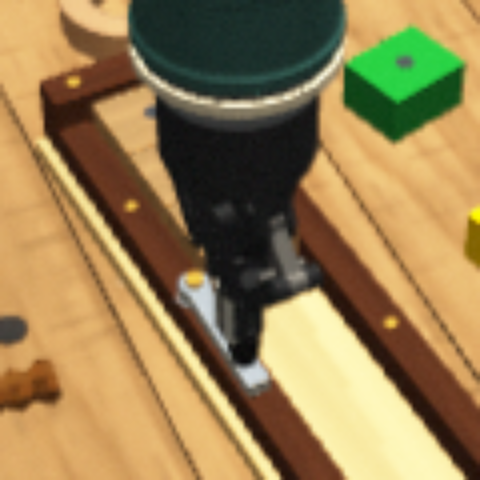

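```bash
python3 -c "
from k import *
st=info()
f=lambda p:(proj('scene',p)-[255,170])*4
print('tcp',f(st['position']))
for th in(-.02,.1,.2,.3):
  q=lambda r,z:np.r_[w(-42.5+r*np.sin(th),9-r*np.cos(th)),z]/1000
  print(th,'knobtop',f(q(62,74)),'base',f(q(62,50)),'end',f(q(80,50)))
print('piv',f(np.r_[w(-42.5,9),50]/1000))
snapshot('top');print([(r['location'],r['confidence'],j(atz('top',r['location'],.062))) for r in mark_of('keeper_knob','top')])
snapshot('scene');print([(r['location'],r['confidence'],j(atz('scene',r['location'],.062))) for r in mark_of('keeper_knob','scene')])
print([(r['location'],r['pixels'].sum()) for r in trace('keeper','scene')])
"
```

```text
8.7 jig [-49.48 -56.11] z 56.36024818429333 yawerr 0.003903761303372555 F [-0.45 -0.03  0.78] 0.00020065288587290918
tcp [238.89 359.38]
-0.02 knobtop [245.64 329.31] base [245.77 359.39] end [261.31 382.59]
0.1 knobtop [257.93 323.91] base [257.85 354.01] end [277.   375.49]
0.2 knobtop [267.4  318.62] base [267.15 348.73] end [289.05 368.54]
0.3 knobtop [276.06 312.68] base [275.65 342.81] end [300.03 360.77]
piv [194.81 283.3 ]
[]
[([313.9, 258.9], 0.65, array([-52.02, -57.29]))]
[([313.5, 257.9], np.int64(179))]
```

```bash
python3 -c "
from k import *
snapshot('scene')
def bar(im,n):
  r,g,b=[im[...,i].astype(int) for i in (0,1,2)]
  m=(b-r>12)&(b>90);m[:170]=0;m[300:]=0;m[:,:290]=0;m[:,345:]=0
  v,u=np.nonzero(m);P=np.array([j(atz('scene',(x,y),.050)) for x,y in zip(u,v)])
  d=P-[-42.5,9]; far=np.hypot(*d.T)>20
  print(n,len(P),P[far].mean(0),'theta med',np.median(np.arctan2(d[far][:,0],-d[far][:,1])),'reach',np.hypot(*d.T).max())
rd=lambda n:cv2.cvtColor(cv2.imread(n),cv2.COLOR_BGR2RGB)
bar(rd('pics/scene0.png'),'0');bar(rd('pics/v4scene.png'),'4');bar(rd('pics/v5scene.png'),'5');im=snapshot('scene');bar(im,'now')
im=snapshot('wrist');save('v7w',im)
a=cv2.resize(snapshot('scene')[215:285,285:355],(400,400),interpolation=2)
save('v7',np.hstack([a,cv2.resize(im[100:480,200:580],(400,400))]))
"
```

```text
0 30 [-44.49 -33.45] theta med -0.061631910510046094 reach 73.26814023690643
4 39 [-44.81 -33.41] theta med -0.04992139704070465 reach 73.26814023690643
5 21 [-4.34 18.46] theta med 0.002288943223680861 reach 226.29865684475794
now 16 [-45.74 -55.83] theta med -0.051072931594478656 reach 73.78901556358706
```

View pics/v7.png

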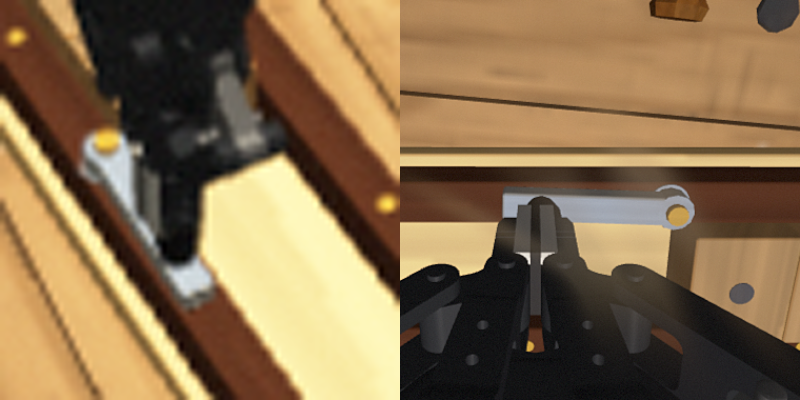

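```bash
python3 -c "
from k import *
st=info();K=calibration('wrist');T=np.eye(4);T[:3,:3]=R.from_quat(st['eef_rot']).as_matrix();T[:3,3]=st['position'];P=T@np.array(K['tool_from_camera'])
def pw(p):
  q=P[:3,:3].T@(np.array(p)-P[:3,3]);u=np.array([K['cx']+K['fx']*q[0]/-q[2],K['cy']-K['fy']*q[1]/-q[2]]);return (u-[200,100])*400/380+[400,0]
jw=lambda x,y,z:pw(np.r_[w(x,y),z]/1000)
t=j(st['position']);z=st['position'][2]*1000
print(t,z)
for dx in(-11,0,11): print('tip',dx,jw(t[0]+dx,t[1],z),jw(t[0]+dx,t[1],z+20))
print('pivot',jw(-42.5,9,51),'knob top',[jw(-45.5+d,-53,74) for d in(-9,0,9)],'base',[jw(-45.5+d,-53,50) for d in(-9,0,9)],'end',jw(-46.5,-71,50))
"
```

```text
9.15 jig [-50.9  -55.89] z 55.98630346822986 yawerr 0.004347901889623307 F [-0.5   0.41  0.12] 0.00032854551932523637
[-50.9  -55.89] 55.98630346822986
tip -11 [536.08 176.91] [536.04 195.31]
tip 0 [535.96 200.24] [535.9  221.07]
tip 11 [535.83 222.75] [535.76 245.82]
pivot [677.13 213.38] knob top [array([543.23, 210.59]), array([543.  , 230.98]), array([542.78, 250.72])] base [array([542.38, 187.55]), array([542.19, 205.74]), array([542.  , 223.42])] end [503.01 203.53]
```

```bash
python3 -c "
from k import *
f=lambda x,y,z:proj('scene',np.r_[w(x,y),z]/1000)
print('v1 obs 342.7 245',[f(-3+d,-85.3,86.8+h) for d in(-11,0,11) for h in(0,20)])
print('v2 obs 337 257',[f(.3+d,-63.8,28.5+h)for d in(-11,0,11) for h in(0,20)])
print('v5 obs 298 258',[f(-77.8+d,-53,60+h) for d in(-11,0,11)for h in(0,20)])
im=cv2.imread('pics/v2scene.png')[180:280,290:390];im5=cv2.imread('pics/v5scene.png')[190:290,250:350]
cv2.imwrite('pics/v8.png',np.hstack([cv2.resize(a,(400,400),interpolation=2) for a in(im,im5)]))
"
```

```text
v1 obs 342.7 245 [array([336.69, 253.44]), array([336.98, 246.85]), array([341.35, 251.54]), array([341.72, 244.94]), array([345.98, 249.65]), array([346.41, 243.05])]
v2 obs 337 257 [array([332.3 , 264.19]), array([332.51, 258.14]), array([336.71, 262.36]), array([336.98, 256.3 ]), array([341.09, 260.54]), array([341.43, 254.48])]
v5 obs 298 258 [array([297.25, 264.5 ]), array([296.92, 258.18]), array([301.99, 262.59]), array([301.73, 256.26]), array([306.69, 260.69]), array([306.51, 254.36])]
```

View pics/v8.png

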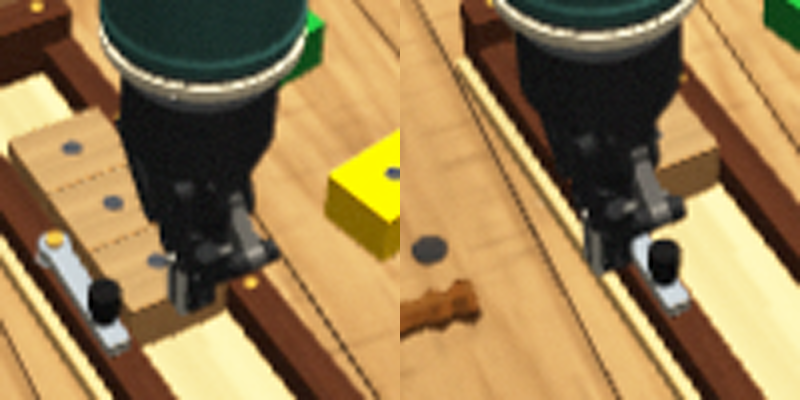

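```bash
python3 -c "
from k import *
st=info();print(shift(-82,-54,56,st),shift(-82,-54,39,st))"
```

```text
9.15 jig [-50.9  -55.89] z 55.98630346822986 yawerr 0.004347901889623307 F [-0.5   0.41  0.12] 0.00032854551932523637
[-3.11 -0.08  0.  ] [-3.11 -0.08 -1.7 ]
```

Emit:
{"api": "servo_tool", "payload": {"plan": [[-0.5, 0, 0.5, 0, 0, 0], [-1.8, 0, 0.5, 0, 0, 0], [-3.1, 0, 0.3, 0, 0, 0], [-3.1, 0, -0.8, 0, 0, 0], [-3.1, 0, -1.7, 0, 0, 0]]}}

```text
time_s: 9.65
position: [0.4928, 0.154, 0.0386]
eef_rot: [-0.046, 0.999, -0.001, -0.001]
wrist_force: [0.1, -0.4, 0.4]
gripper_width: 0.0003
```

Emit:
{"api": "servo_tool", "payload": {"plan": [[0.5, 0, -0.1, 0, 0, 0], [1.0, 0, -0.1, 0, 0, 0], [1.5, 0, -0.1, 0, 0, 0], [2.0, 0, -0.1, 0, 0, 0], [2.4, 0, -0.1, 0, 0, 0]]}}

```text
time_s: 10.15
position: [0.5174, 0.1539, 0.0376]
eef_rot: [-0.046, 0.999, -0.001, -0.001]
wrist_force: [-0.0, 0.3, 0.6]
gripper_width: 0.0002
```

```bash
cat >> k.py <<'E'
def bar():
  im=snapshot('scene');r,g,b=[im[...,i].astype(int) for i in (0,1,2)]
  m=(b-r>12)&(b>90);m[:190]=0;m[300:]=0;m[:,:290]=0;m[:,360:]=0
  v,u=np.nonzero(m);P=np.array([j(atz('scene',(x,y),.050)) for x,y in zip(u,v)])
  d=P-[-42.5,9];n=np.hypot(*d.T);k=(n>20)&(n<85);th=np.arctan2(d[k][:,0],-d[k][:,1])
  print('bar px',k.sum(),'theta q',np.percentile(th,[10,50,90]) if k.sum() else None)
E
python3 -c "
from k import *
bar()
go(np.arange(0,1.6,.1))"
```

```text
bar px 6 theta q [0.07 0.1  0.14]
10.2 jig [-56.65 -55.33] z 37.69285732654699 yawerr 0.004257914976738331 F [-0.6  -1.26 -0.4 ] -4.8318189550240664e-05
0.0 [-0.5   0.19  2.03]
0.1 [0.13 0.08 2.03]
0.2 [0.75 0.04 2.03]
0.3 [1.35 0.04 2.03]
0.4 [1.94 0.09 2.03]
0.5 [2.56 0.22 2.03]
0.6 [3.18 0.43 2.03]
0.7 [3.81 0.72 2.03]
0.8 [4.42 1.1  2.03]
0.9 [5.   1.56 2.03]
1.0 [5.53 2.11 2.03]
1.1 [5.99 2.7  2.03]
1.2 [6.37 3.3  2.03]
1.3 [6.67 3.92 2.03]
1.4 [6.91 4.55 2.03]
1.5 [7.07 5.18 2.03]
```

Emit:
{"api": "servo_tool", "payload": {"plan": [[0.5, 0.05, 0, 0, 0, 0], [1.0, 0.04, 0, 0, 0, 0], [1.5, 0.05, 0, 0, 0, 0], [2.0, 0.1, 0, 0, 0, 0], [2.5, 0.2, 0, 0, 0, 0]]}}

```text
time_s: 10.7
position: [0.5433, 0.156, 0.0377]
eef_rot: [-0.046, 0.999, -0.001, -0.001]
wrist_force: [-1.4, -0.4, 0.4]
gripper_width: 0.0002
```

```bash
python3 -c "
from k import *
bar()
go(np.arange(.5,1.6,.1))
print([(r['location'],r['confidence'],j(atz('scene',r['location'],.062))) for r in mark_of('keeper_knob','scene')])"
```

```text
bar px 11 theta q [0.44 0.55 0.68]
10.75 jig [-30.42 -55.41] z 37.74699720385888 yawerr 0.004234855963507922 F [-0.55  1.42 -0.38] -0.00025071694791024797
0.5 [-0.05  0.    2.03]
0.6 [0.57 0.21 2.03]
0.7 [1.19 0.5  2.03]
0.8 [1.8  0.88 2.03]
0.9 [2.38 1.34 2.03]
1.0 [2.92 1.89 2.03]
1.1 [3.38 2.48 2.03]
1.2 [3.75 3.08 2.03]
1.3 [4.06 3.7  2.03]
1.4 [4.29 4.33 2.03]
1.5 [4.46 4.96 2.03]
[([327.1, 250.1], 0.46, array([-15.74, -48.71]))]
```

Emit:
{"api": "servo_tool", "payload": {"plan": [[0.5, 0.2, 0, 0, 0, 0], [1.0, 0.4, 0, 0, 0, 0], [1.5, 0.7, 0, 0, 0, 0], [2.0, 1.0, 0, 0, 0, 0], [2.5, 1.4, 0, 0, 0, 0]]}}

```text
time_s: 11.3
position: [0.569, 0.1703, 0.0376]
eef_rot: [-0.046, 0.999, -0.001, -0.001]
wrist_force: [-1.5, -0.7, -0.1]
gripper_width: 0.0002
```

```bash
python3 -c "
from k import *
bar()
go(np.arange(.9,1.6,.1))
print([(r['location'],r['confidence'],j(atz('scene',r['location'],.062))) for r in mark_of('keeper_knob','scene')])"
```

```text
bar px 18 theta q [0.98 1.06 1.17]
11.35 jig [ -3.56 -42.76] z 37.725380032175096 yawerr 0.004613660945508302 F [-0.5   0.56 -0.28] 0.0005424485878178714
0.9 [-0.18 -0.15  2.03]
1.0 [0.35 0.39 2.03]
1.1 [0.81 0.98 2.03]
1.2 [1.19 1.58 2.03]
1.3 [1.49 2.21 2.03]
1.4 [1.73 2.83 2.03]
1.5 [1.89 3.47 2.03]
[([331.3, 239.6], 0.7, array([  7.13, -26.21]))]
```

Emit:
{"api": "servo_tool", "payload": {"plan": [[0.4, 0.3, 0, 0, 0, 0], [0.8, 0.7, 0, 0, 0, 0], [1.1, 1.2, 0, 0, 0, 0], [1.4, 1.7, 0, 0, 0, 0], [1.6, 2.0, 0, 0, 0, 0]]}}

```text
time_s: 11.9
position: [0.5856, 0.1914, 0.0377]
eef_rot: [-0.046, 0.999, -0.001, -0.0]
wrist_force: [-0.2, -0.3, 0.1]
gripper_width: -0.0002
```

```bash
python3 -c "
from k import *
bar()
go(np.arange(1.2,1.6,.1))
print([(r['location'],r['confidence'],j(atz('scene',r['location'],.062))) for r in mark_of('keeper_knob','scene')])"
```

```text
bar px 25 theta q [1.39 1.46 1.58]
11.95 jig [ 14.16 -23.53] z 37.63037057735251 yawerr 0.005388292426969699 F [-0.54  0.46 -0.97] 0.00018470058333761984
1.2 [-0.41 -0.48  2.04]
1.3 [-0.11  0.14  2.04]
1.4 [0.13 0.77 2.04]
1.5 [0.3  1.4  2.04]
1.6 [0.4  2.03 2.04]
[([326.9, 231.6], 0.76, array([10.44, -0.48])), ([289.0, 199.6], 0.23, array([-17.48, 134.14]))]
```

Emit:
{"api": "servo_tool", "payload": {"plan": [[0.1, 0.2, 0, 0, 0, 0], [0.2, 0.4, 0, 0, 0, 0], [0.25, 0.6, 0, 0, 0, 0], [0.3, 0.8, 0, 0, 0, 0]]}}

```text
time_s: 12.4
position: [0.5885, 0.1995, 0.0376]
eef_rot: [-0.046, 0.999, -0.001, -0.0]
wrist_force: [-1.1, -0.4, -1.0]
gripper_width: 0.0003
```

Emit:
{"api": "servo_tool", "payload": {"plan": [[0, 0.1, 0, 0, 0, 0], [0, 0.2, 0, 0, 0, 0], [0, 0.3, 0, 0, 0, 0]]}}

```text
time_s: 12.7
position: [0.5886, 0.2024, 0.0376]
eef_rot: [-0.046, 0.999, -0.001, -0.0]
wrist_force: [0.7, -4.3, 1.3]
gripper_width: -0.0
```

```bash
python3 -c "
from k import *
bar()
go(np.arange(1.3,1.6,.1))"
```

```text
bar px 28 theta q [1.57 1.66 1.78]
12.75 jig [ 17.97 -13.35] z 37.64681223751908 yawerr 0.005019191414899149 F [ 1.4  -2.8   0.26] 0.00011522803313782052
1.3 [-0.4  -0.91  2.04]
1.4 [-0.16 -0.28  2.04]
1.5 [0.   0.35 2.04]
1.6 [0.11 0.98 2.04]
```

Emit:
{"api": "servo_tool", "payload": {"plan": [[0, 0.1, 0, 0, 0, 0], [0, 0.15, 0, 0, 0, 0]]}}

```text
time_s: 12.95
position: [0.5886, 0.2026, 0.0376]
eef_rot: [-0.046, 0.999, -0.002, -0.001]
wrist_force: [0.4, -9.4, 0.5]
gripper_width: 0.0001
```

Emit:
{"api": "servo_tool", "payload": {"plan": [[0.1, -1.0, 0, 0, 0, 0], [0.2, -2.5, 0, 0, 0, 0], [0.2, -2.5, 4, 0, 0, 0], [0.2, -2.5, 8, 0, 0, 0], [0.2, -2.5, 12, 0, 0, 0]]}}

```text
time_s: 13.45
position: [0.5905, 0.1761, 0.159]
eef_rot: [-0.045, 0.999, -0.002, -0.001]
wrist_force: [-0.3, -0.4, 0.4]
gripper_width: 0.0
```

Emit:
{"api": "servo_tool", "payload": {"plan": [[-2, -4, 3, 0, 0, 0], [-4, -8, 6, 0, 0, 0], [-8, -12, 6, 0, 0, 0], [-11, -16, 6, 0, 0, 0], [-14, -19, 6, 0, 0, 0]]}}

```text
time_s: 13.95
position: [0.4536, -0.0114, 0.2192]
eef_rot: [-0.044, 0.999, -0.002, -0.0]
wrist_force: [1.1, -1.0, 0.4]
gripper_width: -0.0
```

```bash
cat > chk.py <<'E'
from k import *
info();bar()
for cam in('top','scene'):
  im=snapshot(cam);save('f_'+cam,im)
  r=mark_of('keeper_knob',cam);print(cam,[(x['confidence'],j(atz(cam,x['location'],.062))) for x in r[:2]])
  for l in('lead_block','middle_block','rear_block'): print(l,[(round(x['confidence'],2),j(atz(cam,x['location'],.015))) for x in mark_of(l,cam)[:3]])
  # dots: dark blobs near predicted home positions
  g=cv2.cvtColor(im,cv2.COLOR_RGB2GRAY).astype(float)
  for y in(145,95,45):
    u,v=proj(cam,np.r_[w(0,y),51]/1000);a,b=int(round(u)),int(round(v));k=6
    p=g[b-k:b+k+1,a-k:a+k+1];t=np.clip(np.median(p)-25-p,0,None);vv,uu=np.mgrid[b-k:b+k+1,a-k:a+k+1]
    if t.sum(): print('dot',y,j(atz(cam,((t*uu).sum()/t.sum(),(t*vv).sum()/t.sum()),.051)))
a=cv2.imread('pics/f_top.png')[200:270,222:382];b=cv2.imread('pics/f_scene.png')[170:300,255:385]
cv2.imwrite('pics/f.png',np.hstack([cv2.resize(b,(400,400),interpolation=2),cv2.copyMakeBorder(cv2.resize(a,(400,175),interpolation=2),0,225,0,0,cv2.BORDER_CONSTANT)]))
E
python3 chk.py
```

```text
13.95 jig [-135.04 -214.48] z 219.18964282136437 yawerr 0.0018549946823787078 F [ 1.14 -0.95  0.45] -4.4649338525295455e-05
bar px 2 theta q [1.61 1.62 1.64]
top [(0.51, array([18.09, 14.73]))]
lead_block [(0.98, array([  0.02, 142.54])), (0.87, array([170.01, 128.3 ]))]
middle_block [(0.81, array([-6.2 , 99.57]))]
rear_block [(0.79, array([ 3.47, 49.5 ])), (0.76, array([154.62, -23.9 ])), (0.72, array([-39.23,  13.83]))]
dot 145 [ -0.73 146.48]
dot 95 [-0.4  96.37]
dot 45 [-0.02 46.33]
scene []
lead_block [(0.85, array([168.54, 118.25])), (0.58, array([ -3.56, 145.38]))]
middle_block [(0.67, array([-23.86,  31.2 ]))]
rear_block [(0.87, array([149.98, -32.32])), (0.23, array([ 54.84, 283.08]))]
```

```bash
python3 -c "
from k import *
im=cv2.cvtColor(cv2.imread('pics/f_top.png'),cv2.COLOR_BGR2RGB)
r,g,b=[im[...,i].astype(int) for i in (0,1,2)]
m=(b-r>12)&(b>90);m[:200]=0;m[275:]=0;m[:,:225]=0;m[:,380:]=0
v,u=np.nonzero(m);P=np.array([j(atz('top',(x,y),.050)) for x,y in zip(u,v)])
d=P-P.mean(0);U,S,V=np.linalg.svd(d);print(len(P),P.mean(0),P.min(0),P.max(0),'axis angle deg from jig x',np.degrees(np.arctan(V[0,1]/V[0,0])))
ref=cv2.imread('pics/top0.png').astype(int);n=cv2.imread('pics/f_top.png').astype(int)
D=(np.abs(ref-n).sum(2)>60).astype(np.uint8);N,L,s,c=cv2.connectedComponentsWithStats(D);print([list(s[i]) for i in range(1,N) if s[i,4]>8])"
```

```text
99 [-10.14   9.91] [-49.42   2.16] [36.58 18.38] axis angle deg from jig x 0.14564310930054972
[[np.int32(293), np.int32(222), np.int32(37), np.int32(32), np.int32(797)], [np.int32(238), np.int32(228), np.int32(32), np.int32(26), np.int32(646)], [np.int32(284), np.int32(235), np.int32(4), np.int32(4), np.int32(14)], [np.int32(274), np.int32(236), np.int32(5), np.int32(4), np.int32(16)], [np.int32(371), np.int32(247), np.int32(152), np.int32(233), np.int32(20375)], [np.int32(413), np.int32(249), np.int32(7), np.int32(8), np.int32(16)], [np.int32(10), np.int32(360), np.int32(207), np.int32(120), np.int32(14861)], [np.int32(414), np.int32(430), np.int32(12), np.int32(11), np.int32(42)], [np.int32(365), np.int32(456), np.int32(12), np.int32(20), np.int32(100)], [np.int32(385), np.int32(456), np.int32(10), np.int32(5), np.int32(27)], [np.int32(359), np.int32(475), np.int32(4), np.int32(5), np.int32(10)]]
```

```bash
python3 -c "
from k import *
info();print(workorder.finish_job())"
```

```text
14.5 jig [-133.09 -211.81] z 218.72105936887957 yawerr 0.003994284200810494 F [ 0.08 -0.93 -1.  ] 0.0006492882358043229
the job is handed in; nothing more can be done
None
```

The row of three blocks is home against the end stop, the keeper is shut square across the channel behind it, and the arm is clear. I handed the job in at 14.5 s of the 51 s allowed.

**Row:** I pushed only on the rear block. The sliding force was about 2 N and rose to 11 N when the lead block met the stop. In the top view the dots on the blocks read jig y = 146.5, 96.4 and 46.3 mm. That is 50 mm spacing, so no gaps, with a uniform offset of about 1.4 mm from nominal, which I put down to calibration and fit error.

**Keeper:** I pushed the knob round until it met its limit, where the force rose to 9 N. The bar then measured within 0.15° of square, centred on jig y = 9.9 mm against 9 mm expected.

**Bystanders:** Comparing the top view before and after shows changes only where the row, the keeper and the arm are. There was also a small 16-pixel patch beside the press, next to the arm, which I took for shadow and did not look into.

**What went wrong or disagreed:**
- **First push missed the knob:** The fingertips appear to sit about 20 mm higher than the reported tool point, so they passed over the knob without touching it. I lowered the tool and repeated the push.
- **Low contact on the rear block:** For the same reason, I reckon the fingertips met only its top few millimetres.
- **Last scene-camera check:** The arm blocked that view, so its network readings for the knob and blocks were missing or wrong.
- **Final picture not viewed:** The 12-picture limit was reached, so the final check rests on measurements from the top image.

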